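# Close the cell bay and key in the start sequence on a battery tester

## Robot

A 7-joint arm with a two-finger parallel gripper is mounted at the origin on the work surface. World frame = base frame: x ahead of the robot, y to its left, z up, the work surface at z = 0. Lengths are in mm, angles in rad, forces in N, time in s.
With the tool pointing down it reaches from about 400 to 900 mm from the base axis. Payload 5.6 kg.
Tool frame: the origin (TCP) lies on the centre line of the jaws, within the pads' length; the fingertips stand 22 mm ahead of it and the grasp point (between the pads) lies 3 mm ahead of it (tip_reach is the distance from the TCP to the fingertips, in mm); z points along the fingers, y is the line along which they close (so a half turn about z gives the same grasp; the last joint's range is limited). The gripper opens to 92 mm and grips with 3 to 60 N. Pads are 20 mm wide; open, the fingers measure 128 mm over their backs; the gripper's body (75 mm by 189 mm) begins 69 mm behind the grasp point.
Start: joints at [1.083, 0.468, -0.012, 1.603, 0.006, 1.071, -0.056], TCP at [279.642, -586.778, 236.592] pointing down, gripper open.
Joint ranges: [-2.53, 2.53], [-0.31, 2.02], [-1.57, 1.55], [0.28, 2.44], [-1.29, 4.43], [0.15, 1.84], [-2.92, 2.92]. Speed limits (rad/s): [2.57, 2.57, 3.14, 3.14, 3.14, 3.14, 3.14].

## Interface

Orientations are given as a unit quaternion [w, x, y, z].
In Python, from plant import * gives the robot as it stands.
- The arm moves only by the tool drive_tool, never from a script. Its argument "steps" is a list of rows, each a list of 3 entries, a list of its own where there are three numbers: the shift along the tool's x, y, z in units of 0.04 m (1.0 is 0.04 m), then the turn about the tool's z in units of pi/4 rad (1.0 is pi/4 rad), then the opening, from -1 (shut) to 1 (fully open). In form: [[[x, y, z], twist, fingers], ...]. A call has 1 to 10 rows; each row shifts and turns the commanded pose from where the row before left it, along the tool's axes as they then stand; what a row does not reach is not made up. A row lasts 1/10 s, in which the tool goes at most 50 mm and 8.59 degrees, less where a joint would pass 70% of its speed; a pose out of reach is approached as far as the arm can. A call with a number of a shift or a turn outside -1 to 1 is refused whole. A call with a gripper value outside its range is refused whole. The fingers move at their own pace and stop on an object; "grip_force" is the grip in N (left out, the last holds). Time passes only in rows, so rows that do not move let the fingers close. It gives the time, the measured TCP pose, the force, the opening and the grip force at its end, in the units of the state.
- state(): the state, without advancing time (a new reading comes with each control period).
- snapshot(name): name is "scene" or "top" or "wrist"; returns the picture (480x640x3 uint8, blue, green, red); there is no depth.
- get_calibration(name): a dict with "K" (3x3 intrinsics, pixels), "dist" ([k1, k2, p1, p2, k3] as OpenCV has them; the pictures are not rectified), "rvec" (rotation vector, rad) and "tvec" (3), from world to camera coordinates, as OpenCV has them; the wrist camera has in their place "tool_from_camera" (4x4, takes a point from camera to tool coordinates, whose origin is the TCP and whose axes are the flange's). Camera axes: x right, y down, z forward; pixel columns grow to the right and rows downward; lengths in mm; the calibration is good to about 2 mm. A picture is of the moment at which its call begins: read the wrist's pose just before it. get_calibration takes no time and is no camera call.
- hand_in(): hands the job in; it is judged then, once.
The state is a dict: "clock": time; "joints": joint angles; "qd": joint speeds; "joint_efforts": joint torques, N m; "eef_pos": TCP position; "tool_rot": TCP orientation; "contact_force": force on the tool from outside, world axes, zero at the start; "moment": the same for the moment, N m; "grip_width": opening from 0.0 (shut) to 1.0 (fully open); "finger_force": force on a finger pad.
Only numpy, scipy, OpenCV 4.12 (cv2) and the standard library are available. Lean on these libraries where they do the work, as an engineer would, in place of code of your own. Each camera call takes 0.05 s, during which the arm holds its last target. There are 200 camera calls.

## Task

Start a test on the battery tester: slide the orange cover fully home over the cell bay, and only then press the blue, the yellow and the green key, in this order and one at a time, letting each come up again before the next. Press gently, feeling for each key because they stand at different heights: well down, held for about half a second, but never rammed (stay under about 20 N). Leave the red key and everything else on the bench alone, and leave the cover shut.

Things in the scene. Friction and masses are not known exactly. Their poses are not given: they have to be found in the camera images.
- tester: Fixed grey battery tester on the blue mat, 220 mm deep (x), 320 wide (y -150 to +170). Origin on the table, mid-depth; x points from its front (robot side) to its back, y left, z up. Front right: sloping keypad with four keys, an upright display head close behind them. Left: a low wing with cell bay and sliding cover.
- keypad (a point): Middle of the key row on the sloped panel (on the tester at x -30, y -55, z 81 mm). The panel (y -150 to +40) rises at 30 degrees from 35 mm high at x = -110 to 93 mm at x = -10. Keys stand square to it, in a row along y, 48 mm apart, colours in any order. Untouched key tops stand 14 to 22 mm out from the panel, each different and unmeasured: feel for them.
- hood (a point): Middle of the lower front edge of the display head's black top (x -24 to +102, y -150 to +40, z 170 to 230 mm on the tester). It stands so close above and behind the keys that the gripper cannot come straight down on them: press with the tool tilted about 30 degrees, along the key's axis, gripper leaning to the tester's front.
- bay (a point): Middle of the cell bay's mouth, 55 mm high, in the wing (y +40 to +170). The bay (x -98 to +5) holds four blue cells; behind it is a closed deck of the same height. Aluminium cover guides up to z = 64 mm run along both sides of the wing.
- cover (a joint): Slide of the flat orange cover along the tester's x axis, in m: 0 = fully home (towards the front, whole bay covered), grows to 0.1 as it slides back over the rear deck. It slides with 3 N of friction and stays where it is left. The cover is 105 x 108 x 5 mm, upper face 61 mm above the table.
- cover_tab (a point): Middle of the top edge of the black upright tab on the cover: the tab is 12 mm thick (tester x), 50 mm long (tester y) and stands 24 mm above the cover's upper face; this point is 85 mm above the table. With the cover home it lies at x = -88.5, y = +105 in the tester's frame.
- bezel_red: Fixed red round bezel (34 mm across, 3 mm thick) around the red key. Origin: its centre on the sloped panel; z = the key's axis, outward (30 degrees from vertical, leaning to the tester's front); y = the tester's y. The key is a flat-topped red cylinder, 23 mm diameter, on this axis; its untouched top is 14 to 22 mm out along z, not measured.
- key_red (a joint): Travel of the red spring key in m: 0 = up, 0.007 = bottomed. It starts to move at about 1.2 N, needs about 4.3 N for 4.5 mm and 6 N to bottom. Must never be pressed.
- bezel_blue: Fixed blue round bezel (34 mm across, 3 mm thick) around the blue key. Origin: its centre on the sloped panel; z = the key's axis, outward (30 degrees from vertical, leaning to the tester's front); y = the tester's y. The key is a flat-topped blue cylinder, 23 mm diameter, on this axis; its untouched top is 14 to 22 mm out along z, not measured.
- key_blue (a joint): Travel of the blue spring key in m: 0 = up, 0.007 = bottomed. It starts to move at about 1.2 N, needs about 4.3 N for 4.5 mm and 6 N to bottom. It registers when 4.5 mm down.
- bezel_yellow: Fixed yellow round bezel (34 mm across, 3 mm thick) around the yellow key. Origin: its centre on the sloped panel; z = the key's axis, outward (30 degrees from vertical, leaning to the tester's front); y = the tester's y. The key is a flat-topped yellow cylinder, 23 mm diameter, on this axis; its untouched top is 14 to 22 mm out along z, not measured.
- key_yellow (a joint): Travel of the yellow spring key in m: 0 = up, 0.007 = bottomed. It starts to move at about 1.2 N, needs about 4.3 N for 4.5 mm and 6 N to bottom. It registers when 4.5 mm down.
- bezel_green: Fixed green round bezel (34 mm across, 3 mm thick) around the green key. Origin: its centre on the sloped panel; z = the key's axis, outward (30 degrees from vertical, leaning to the tester's front); y = the tester's y. The key is a flat-topped green cylinder, 23 mm diameter, on this axis; its untouched top is 14 to 22 mm out along z, not measured.
- key_green (a joint): Travel of the green spring key in m: 0 = up, 0.007 = bottomed. It starts to move at about 1.2 N, needs about 4.3 N for 4.5 mm and 6 N to bottom. It registers when 4.5 mm down.
- tape: Bystander: a roll of cream tape lying flat, 80 mm across, 20 mm high, in front of the tester; not to be disturbed.
- marker: Bystander: a black marker lying in front of the tester, 16 mm thick, about 120 mm long along its x; not to be disturbed.
- pack: Bystander: a blue battery pack of four rods, 140 x 44 x 44 mm, long axis x, right of the tester; not to be disturbed.
- meter: Bystander: a yellow hand meter lying flat, 150 x 75 x 44 mm, left of the tester; not to be disturbed.
- screwdriver: Bystander: a screwdriver lying on the right; not to be disturbed.
- jar: Bystander: a clear jar with white cap, 60 mm across, 70 mm high, on the right; not to be disturbed.
- tray: Bystander: a grey open tray, 100 x 140 x 45 mm, on the left; not to be disturbed.

How it is judged:
By the outcome, as a careful person would: the job done as asked, in the order asked, and still so for the second after the job is handed in, with the robot touching nothing.
It also fails if it takes over 64 s, if anything falls off the work surface, if the arm or the gripper's body presses on something with over 40 N, if the wrist force passes 120 N, or if a joint passes its speed limit or range.

## Working session

There is one attempt and no reset: what is moved stays moved. The work goes in short steps, Python scripts to look and compute and a tool call to move; the robot and the scene stay as the last step left them, time stands still between calls to the robot, and variables do not carry over. Pictures are saved under pics/ and viewed, at most 10 in all, crops included, and the job is handed in when it is done.

Besides the shell and the picture viewer there is one more tool, called after "Call:" as name(argument=value, ...) on one line, values as JSON. drive_tool: Moves the arm, as the interface text tells. Its arguments: {"type":"object","properties":{"steps":{"type":"array"},"grip_force":{"type":"number"}},"required":["steps"]}

```bash
mkdir -p pics; ls; python3 - <<'E'
from plant import *
import cv2
print(state())
for n in ("scene","top"):
    cv2.imwrite(f"pics/{n}.png",snapshot(n)); print(n,get_calibration(n))
print(get_calibration("wrist"))
E
```

```text
pics
{'clock': 0.0, 'joints': array([ 1.08300636,  0.46837489, -0.01156632,  1.60364342,  0.0060247 ,
        1.07138971, -0.05630953]), 'qd': array([-9.39216013e-04,  1.09483425e-05, -4.45978579e-04,  5.41638069e-04,
        1.27811817e-05,  6.53751642e-04,  1.92355576e-03]), 'joint_efforts': array([-5.75609411e-04, -5.20559084e+01, -1.22580130e-02, -2.43742257e+01,
       -5.65494876e-02,  1.72806083e-02,  1.76106787e-04]), 'eef_pos': array([ 279.3482769 , -586.29739363,  235.6335967 ]), 'tool_rot': array([-8.47553073e-04,  9.75381987e-01,  2.20520259e-01, -2.74915767e-04]), 'contact_force': array([ 0.00554651, -0.07244565,  0.13938763]), 'moment': array([ 0.04926934, -0.01903035,  0.02433227]), 'finger_force': 0.0, 'grip_width': 0.996792697053653}
scene {'K': array([[557.0819236 ,   0.        , 318.00601902],
       [  0.        , 557.0819236 , 250.66840237],
       [  0.        ,   0.        ,   1.        ]]), 'dist': array([0.01024205, 0.        , 0.        , 0.        , 0.        ]), 'rvec': array([ 2.36149654, -1.59338577,  0.2899806 ]), 'tvec': array([-179.80996341,  559.4634
[... 292 characters left out ...]
2067, -2.15534016,  0.16858322]), 'tvec': array([  38.28484486,  585.11678318, 1254.73242807])}
{'K': array([[380.65020185,   0.        , 321.04347106],
       [  0.        , 380.65020185, 242.76689351],
       [  0.        ,   0.        ,   1.        ]]), 'dist': array([-0.05983776,  0.        ,  0.        ,  0.        ,  0.        ]), 'tool_from_camera': array([[-2.22097300e-04, -9.66707316e-01, -2.55884577e-01,
         7.18235149e+01],
       [ 9.99999972e-01, -2.36570363e-04,  2.57811828e-05,
         5.02690345e-01],
       [-8.54575652e-05, -2.55884564e-01,  9.66707341e-01,
        -1.48192715e+02],
       [ 0.00000000e+00,  0.00000000e+00,  0.00000000e+00,
         1.00000000e+00]])}
```

View pics/top.png

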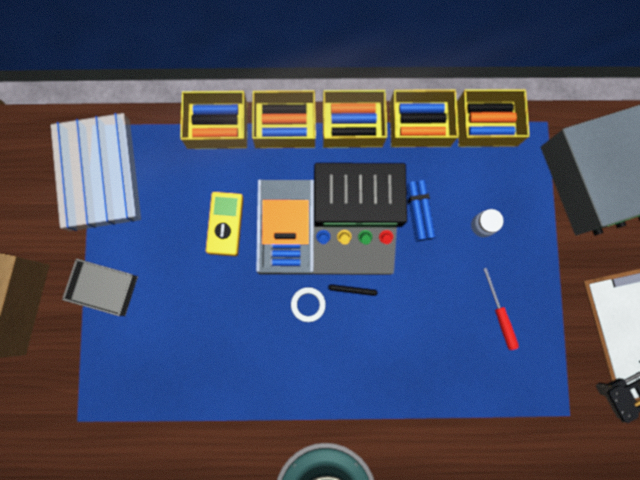

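View pics/scene.png

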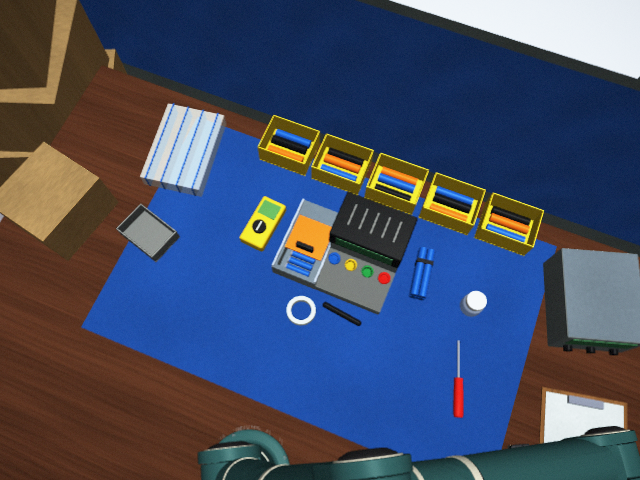

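```bash
python3 - <<'E'
import cv2
a=cv2.imread("pics/top.png")[155:283,250:410]; b=cv2.imread("pics/scene.png")[188:316,265:425]
cv2.imwrite("pics/ct.png",cv2.resize(a,None,fx=4.5,fy=4.5,interpolation=cv2.INTER_CUBIC)[:, :])
cv2.imwrite("pics/cs.png",cv2.resize(b,None,fx=4.5,fy=4.5,interpolation=cv2.INTER_CUBIC))
E
```

```text
(no output)
```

View pics/ct.png

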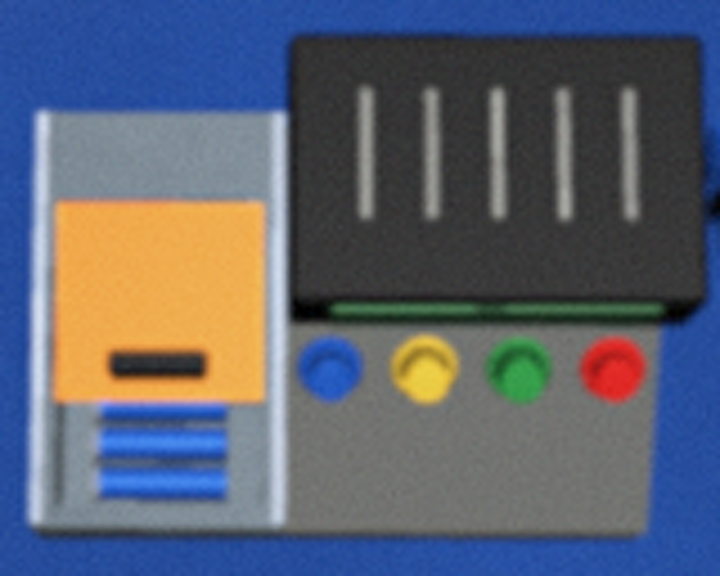

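View pics/cs.png

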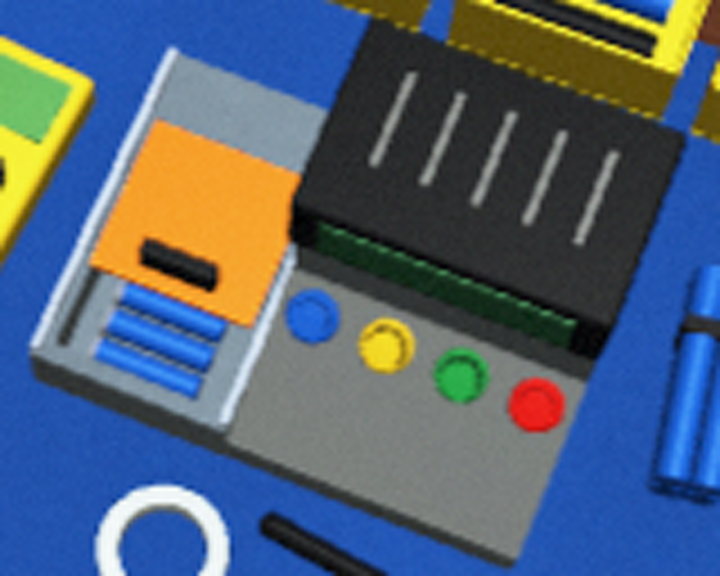

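```bash
cat > h.py <<'E'
from plant import *
import numpy as np, cv2
from scipy.spatial.transform import Rotation as R
from scipy.optimize import least_squares
def rot(s): q=s["tool_rot"]; return R.from_quat([q[1],q[2],q[3],q[0]])
E
cat > fit.py <<'E'
from h import *
tw={"top":(250,155,[(102,40,230,292,38),(102,-150,230,700,40),(-24,40,230,293,300),(-24,-150,230,706,298),(-30,17,81,330,368),(-30,-31,81,425,367),(-30,-79,81,520,367),(-30,-127,81,613,367),(-110,-150,35,648,533)],(157,362)),
"scene":(265,188,[(102,-150,230,684,136),(-24,40,230,296,205),(-24,-150,230,608,328),(-30,17,81,312,316),(-30,-31,81,386,346),(-30,-79,81,461,377),(-30,-127,81,536,405),(-110,-150,35,514,562)],(179,261))}
def f(p):
    r=[];c,s=np.cos(p[2]),np.sin(p[2])
    for n,(ox,oy,L,t) in tw.items():
        k=get_calibration(n)
        P=np.array([l[:3] for l in L]+[(-88.5+p[3],105,85)],float); U=np.array([l[3:] for l in L]+[t])
        U=(U+.5)/4.5-.5+[ox,oy]
        W=np.c_[c*P[:,0]-s*P[:,1]+p[0],s*P[:,0]+c*P[:,1]+p[1],P[:,2]]
        r.append(cv2.projectPoints(W,k["rvec"],k["tvec"],k["K"],k["dist"])[0][:,0]-U)
    return np.concatenate(r).ravel()
o=least_squares(f,[600,0,0,60],x_scale=[1,1,.01,1],loss="soft_l1")
print(o.x); print(f(o.x).reshape(-1,2).round(2))
E
python3 fit.py
```

```text
[ 6.17049938e+02 -1.66185918e+01 -8.73889603e-03  6.07307514e+01]
[[-0.04 -1.41]
 [ 1.46 -1.88]
 [-0.07  0.55]
 [ 1.93  0.9 ]
 [ 0.99 -0.03]
 [ 0.85  0.16]
 [ 0.69  0.14]
 [ 0.96  0.11]
 [ 0.97 -0.11]
 [ 0.91  0.11]
 [-0.26 -1.14]
 [-3.51 -0.35]
 [-0.26  0.35]
 [-1.46  0.1 ]
 [-1.41 -0.1 ]
 [-1.46 -0.48]
 [-1.37 -0.14]
 [-0.71 -0.81]
 [-1.53 -0.61]]
```

Blue, yellow, green and red stand left to right, and the cover is about 61 mm open. I'll raise the arm and align the tool's x axis with the tester first.

Call:
drive_tool(steps=[[[0,0,-1],0.19,-1],[[0,0,-1],0.19,-1],[[0,0,-1],0.187,-1],[[0,-1,0],0,-1],[[0,-1,0],0,-1],[[0,-1,0],0,-1],[[0,-1,0],0,-1],[[0,-1,0],0,-1],[[0,-1,0],0,-1],[[0,-1,0],0,-1]])

```text
clock: 1.1
eef_pos: [279.4, -304.9, 356.3]
tool_rot: [-0.0, 1.0, -0.0, -0.0]
contact_force: [0.7, 0.6, -0.3]
grip_width: 0.157
finger_force: 0.0
```

Call:
drive_tool(steps=[[[0.8,-0.75,0],0,-1],[[0.8,-0.75,0],0,-1],[[0.8,-0.75,0],0,-1],[[0.8,-0.75,0],0,-1],[[0.8,-0.75,0],0,-1],[[0.8,-0.75,0],0,-1],[[0.8,-0.75,0],0,-1],[[0.8,-0.75,0],0,-1],[[1,0,0],0,-1],[[1,0,0],0,-1]])

```text
clock: 2.1
eef_pos: [617.2, -65.6, 356.4]
tool_rot: [0.0, 1.0, 0.001, -0.0]
contact_force: [0.2, -1.7, 0.4]
grip_width: 0.005
finger_force: 0.0
```

Call:
drive_tool(steps=[[[1,0,0],0,-1],[[1,0,0],0,-1],[[1,0,0],0,-1],[[1,0,0],0,-1],[[1,0,0],0,-1],[[1,0,0],0,-1]])

```text
clock: 2.7
eef_pos: [857.0, -67.4, 355.9]
tool_rot: [0.0, 1.0, -0.0, -0.0]
contact_force: [1.7, -1.1, 0.3]
grip_width: 0.003
finger_force: 0.0
```

Call:
drive_tool(steps=[[[1,0,0],0,-1],[[1,0,0],0,-1],[[1,0,0],0,-1]])

```text
clock: 3.0
eef_pos: [902.3, -94.4, 334.3]
tool_rot: [0.024, 0.999, -0.017, -0.016]
contact_force: [0.1, -6.0, -1.6]
grip_width: -0.0
finger_force: 0.0
```

```bash
python3 -c "
from h import *
s=state();print(s['joints'].round(3),s['eef_pos'],rot(s).as_matrix().round(3))"
```

```text
[ 0.093  1.045 -0.227  0.375  0.248  1.762 -1.587] [902.26108072 -94.36964542 334.34567102] [[ 0.999 -0.033 -0.032]
 [-0.035 -0.998 -0.048]
 [-0.03   0.049 -0.998]]
```

Call:
drive_tool(steps=[[[-1,-0.4,0],0,-1],[[-1,-0.4,0],0,-1],[[-1,-0.4,-0.3],0,-1],[[-1,-0.4,-0.6],0,-1],[[-0.8,-0.4,-0.9],0,-1],[[-0.8,0,-0.9],0,-1],[[-0.8,0,-0.9],0,-1],[[-0.8,0,-0.9],0,-1],[[-0.5,0,-1],0,-1]])

```text
clock: 3.9
eef_pos: [608.8, 9.1, 568.7]
tool_rot: [0.0, 1.0, 0.002, -0.011]
contact_force: [0.2, -0.6, -0.3]
grip_width: 0.003
finger_force: 0.0
```

Call:
drive_tool(steps=[[[0,0,-1],0,-1],[[0,0,-1],0,-1],[[0,0,-1],0,-1]])

```text
clock: 4.2
eef_pos: [608.3, 9.9, 621.8]
tool_rot: [0.003, 1.0, 0.002, -0.001]
contact_force: [1.1, -0.2, -1.2]
grip_width: 0.006
finger_force: 0.0
```

```bash
cat > s.py <<'E'
from h import *
s=state();print(s['clock'],s['joints'].round(3),s['eef_pos'].round(1),s['contact_force'].round(1));print(rot(s).as_matrix().round(3))
E
python3 s.py
```

```text
4.2 [-0.177  0.294  0.156  1.012 -0.041  1.841 -1.605] [608.3   9.9 621.8] [ 1.1 -0.2 -1.2]
[[ 1.     0.004 -0.002]
 [ 0.004 -1.    -0.005]
 [-0.002  0.005 -1.   ]]
```

Call:
drive_tool(steps=[[[0,0,-1],0,-1],[[0,0,-1],0,-1],[[0,0,-1],0,-1],[[0,0,-1],0,-1]])

```text
clock: 4.6
eef_pos: [578.2, 10.6, 693.8]
tool_rot: [0.002, 0.998, 0.003, 0.062]
contact_force: [-1.0, -0.6, 0.1]
grip_width: 0.004
finger_force: 0.0
```

```bash
python3 s.py
```

```text
4.6 [-0.356  0.194  0.372  0.993 -0.07   1.842 -1.583] [578.2  10.6 693.8] [-1.  -0.6  0.1]
[[ 0.992  0.005  0.125]
 [ 0.006 -1.    -0.004]
 [ 0.125  0.004 -0.992]]
```

Call:
drive_tool(steps=[[[0,0,-1],0,-1],[[0,0,-1],0,-1],[[0,0,-1],0,-1],[[0,0,-1],0,-1]])

```text
clock: 5.0
eef_pos: [538.0, 9.5, 761.4]
tool_rot: [0.001, 0.992, 0.002, 0.124]
contact_force: [-1.3, 0.8, 0.6]
grip_width: 0.002
finger_force: 0.0
```

```bash
python3 s.py
```

```text
5.0 [-0.675  0.084  0.683  0.985 -0.054  1.842 -1.587] [538.    9.5 761.4] [-1.3  0.8  0.6]
[[ 0.969  0.005  0.247]
 [ 0.005 -1.    -0.001]
 [ 0.247  0.002 -0.969]]
```

Call:
drive_tool(steps=[[[0,0,1],0,-1],[[0,0,1],0,-1],[[0,0,1],0,-1]])

```text
clock: 5.3
eef_pos: [567.8, 10.1, 643.5]
tool_rot: [0.001, 0.992, 0.003, 0.124]
contact_force: [0.2, 0.3, 1.0]
grip_width: 0.004
finger_force: 0.0
```

```bash
python3 s.py
```

```text
5.3 [-0.7    0.039  0.654  1.293 -0.011  1.569 -1.615] [567.8  10.1 643.5] [0.2 0.3 1. ]
[[ 0.969  0.006  0.247]
 [ 0.006 -1.    -0.   ]
 [ 0.247  0.002 -0.969]]
```

Call:
drive_tool(steps=[[[0.5,0,-1],0,-1],[[0.5,0,-1],0,-1],[[0.5,0,-1],0,-1],[[0.6,0,-1],0,-1],[[0.6,0,-1],0,-1],[[0.6,0,-1],0,-1]])

```text
clock: 5.9
eef_pos: [608.7, 10.9, 808.7]
tool_rot: [0.002, 0.983, 0.003, 0.183]
contact_force: [-0.2, -0.4, -0.9]
grip_width: 0.002
finger_force: 0.0
```

```bash
python3 s.py
```

```text
5.9 [-0.318  0.224  0.366  0.719 -0.089  1.842 -1.58 ] [608.7  10.9 808.7] [-0.2 -0.4 -0.9]
[[ 0.933  0.005  0.36 ]
 [ 0.007 -1.    -0.003]
 [ 0.36   0.005 -0.933]]
```

Call:
drive_tool(steps=[[[0.7,0,-0.9],0,-1],[[0.7,0,-0.9],0,-1],[[0.7,0,-0.9],0,-1]])

```text
clock: 6.2
eef_pos: [621.8, 11.3, 858.7]
tool_rot: [0.001, 0.971, 0.004, 0.237]
contact_force: [0.4, 0.6, 0.6]
grip_width: 0.008
finger_force: 0.0
```

```bash
python3 s.py
```

```text
6.2 [-0.282  0.256  0.353  0.577 -0.109  1.842 -1.579] [621.8  11.3 858.7] [0.4 0.6 0.6]
[[ 0.888  0.006  0.461]
 [ 0.007 -1.    -0.001]
 [ 0.461  0.004 -0.888]]
```

Call:
drive_tool(steps=[[[0.7,0,-0.9],0,-1],[[0.7,0,-0.9],0,-1]])

```text
clock: 6.4
eef_pos: [621.3, 11.2, 892.7]
tool_rot: [0.001, 0.962, 0.004, 0.272]
contact_force: [-0.3, 0.3, 0.1]
grip_width: 0.005
finger_force: 0.0
```

Call:
drive_tool(steps=[[[-0.4,0,0.8],0,-1],[[-0.4,0,0.8],0,-1],[[-0.4,0,0.8],0,-1],[[-0.4,0,0.8],0,-1],[[-0.4,0,0.8],0,-1],[[0,0,0],-0.19,-1],[[0,0,0],-0.19,-1],[[0,0,0],-0.19,-1],[[0,0,0],-0.19,-1],[[0,0,0],-0.19,-1]])

```text
clock: 7.4
eef_pos: [636.3, 11.0, 714.2]
tool_rot: [0.101, 0.894, 0.357, 0.252]
contact_force: [0.5, 0.8, -0.7]
grip_width: 0.004
finger_force: 0.0
```

Call:
drive_tool(steps=[[[0,0,0],-0.19,-1],[[0,0,0],-0.19,-1],[[0,0,0],-0.19,-1],[[0,0,0],-0.19,-1],[[0,0,0],-0.19,-1],[[0,0,0],-0.1,-1]])

```text
clock: 8.0
eef_pos: [636.4, 11.0, 714.1]
tool_rot: [0.193, 0.676, 0.685, 0.191]
contact_force: [-0.5, -0.8, -0.7]
grip_width: 0.005
finger_force: 0.0
```

```bash
cat > d.py <<'E'
import sys
from h import *
exec(open('s.py').read())
t=np.array([float(a) for a in sys.argv[1:4]])
print("units",(rot(s).inv().apply(t-s['eef_pos'])/40).round(2), "tip",(s['eef_pos']+22*rot(s).as_matrix()[:,2]).round(1))
E
python3 d.py 635 89 160; python3 d.py 627 89 93
```

```text
8.0 [-0.359  0.038  0.282  1.211  0.032  1.346 -0.065] [636.4  11.  714.1] [-0.5 -0.8 -0.7]
[[-0.011  0.852  0.523]
 [ 1.     0.013 -0.   ]
 [-0.007  0.523 -0.852]]
units [ 2.05 -7.25 11.79] tip [647.9  11.  695.4]
8.0 [-0.359  0.038  0.282  1.211  0.032  1.346 -0.065] [636.4  11.  714.1] [-0.5 -0.8 -0.7]
[[-0.011  0.852  0.523]
 [ 1.     0.013 -0.   ]
 [-0.007  0.523 -0.852]]
units [ 2.06 -8.29 13.11] tip [647.9  11.  695.4]
```

Call:
drive_tool(steps=[[[0.21,-0.48,0.78],0,-1],[[0.21,-0.48,0.78],0,-1],[[0.21,-0.48,0.78],0,-1],[[0.21,-0.48,0.78],0,-1],[[0.21,-0.48,0.78],0,-1],[[0.2,-0.48,0.78],0,-1],[[0.2,-0.48,0.78],0,-1],[[0.2,-0.48,0.78],0,-1],[[0.2,-0.48,0.78],0,-1],[[0.2,-0.48,0.78],0,-1]])

```text
clock: 9.0
eef_pos: [635.1, 92.0, 346.2]
tool_rot: [0.193, 0.678, 0.683, 0.192]
contact_force: [1.0, 0.7, 0.6]
grip_width: 0.005
finger_force: 0.0
```

Call:
drive_tool(steps=[[[0,-0.48,0.78],0,-1],[[0,-0.48,0.78],0,-1],[[0,-0.48,0.78],0,-1],[[0,-0.48,0.78],0,-1],[[0,0,0],0,-1]])

```text
clock: 9.5
eef_pos: [631.9, 90.3, 195.0]
tool_rot: [0.19, 0.678, 0.685, 0.187]
contact_force: [-0.1, -0.9, 0.8]
grip_width: 0.006
finger_force: 0.0
```

```bash
python3 d.py 627 89 93; python3 -c "
from h import *
cv2.imwrite('pics/w1.png',snapshot('wrist'))"
```

```text
9.5 [-0.457  0.304  0.232  2.092  0.271  0.237 -0.492] [631.9  90.3 195. ] [-0.1 -0.9  0.8]
[[-0.007  0.858  0.514]
 [ 1.     0.01  -0.002]
 [-0.007  0.514 -0.858]]
units [-0.01 -1.42  2.13] tip [643.2  90.2 176.2]
```

View pics/w1.png

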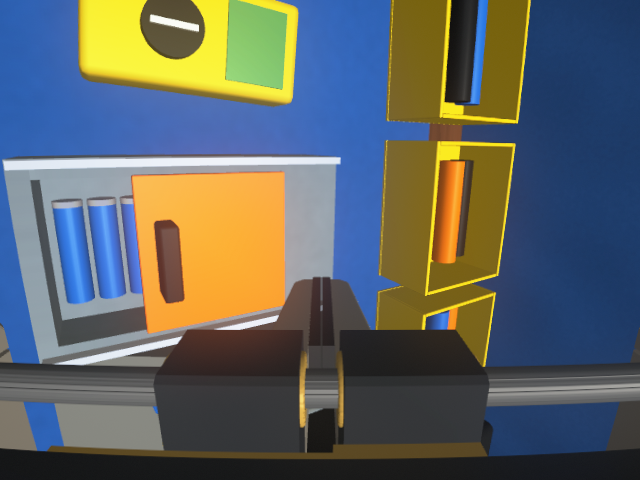

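The tilt is about 31° and holds. The wrist view shows the tab at (168,262) ahead of the shut fingers, with the cover clear. Next I'll lower behind the tab.

Call:
drive_tool(steps=[[[0,-0.35,0.53],0,-1],[[0,-0.35,0.53],0,-1],[[0,-0.35,0.53],0,-1],[[0,-0.3,0.45],0,-1],[[0,0,0],0,-1]])

```text
clock: 10.05
eef_pos: [633.7, 86.0, 137.5]
tool_rot: [0.197, 0.679, 0.683, 0.186]
contact_force: [-0.3, 0.2, 1.0]
grip_width: 0.007
finger_force: 0.0
```

```bash
python3 d.py 565 89 93
```

```text
10.05 [-0.309  0.405  0.061  2.118  0.947  0.153 -1.161] [633.7  86.  137.5] [-0.3  0.2  1. ]
[[-0.001  0.853  0.521]
 [ 1.     0.01  -0.014]
 [-0.018  0.521 -0.853]]
units [ 0.1  -2.04  0.05] tip [645.1  85.7 118.7]
```

Call:
drive_tool(steps=[[[0.02,-0.1,0.2],0,-1],[[0.02,-0.1,0.2],0,-1],[[0.02,-0.1,0.2],0,-1],[[0.02,-0.1,0.2],0,-1],[[0,-0.1,0.2],0,-1]])

```text
clock: 10.55
eef_pos: [638.5, 88.7, 94.2]
tool_rot: [0.198, 0.679, 0.682, 0.187]
contact_force: [0.3, -0.1, 0.6]
grip_width: 0.005
finger_force: 0.0
```

```bash
python3 d.py 629 89 93
```

```text
10.55 [-0.248  0.494 -0.016  2.119  1.601  0.156 -1.813] [638.5  88.7  94.2] [ 0.3 -0.1  0.6]
[[-0.     0.852  0.524]
 [ 1.     0.009 -0.014]
 [-0.017  0.524 -0.852]]
units [ 0.01 -0.22 -0.1 ] tip [650.   88.4  75.5]
```

Call:
drive_tool(steps=[[[0,-0.18,-0.11],0,-1],[[0,-0.18,-0.11],0,-1],[[0,-0.18,-0.11],0,-1],[[0,-0.18,-0.11],0,-1]])

```text
clock: 10.95
eef_pos: [604.8, 88.6, 94.7]
tool_rot: [0.199, 0.679, 0.682, 0.187]
contact_force: [3.0, 0.7, 0.5]
grip_width: 0.005
finger_force: 1.5
```

```bash
python3 d.py 565 89 93
```

```text
10.95 [-0.205  0.459 -0.089  2.191  1.771  0.2   -1.99 ] [604.8  88.6  94.7] [3.  0.7 0.5]
[[ 0.     0.852  0.524]
 [ 1.     0.009 -0.015]
 [-0.018  0.524 -0.851]]
units [ 0.01 -0.87 -0.49] tip [616.3  88.2  76. ]
```

Contact at about 3 N, so the cover is sliding.

Call:
drive_tool(steps=[[[0,-0.17,-0.1],0,-1],[[0,-0.17,-0.1],0,-1],[[0,-0.17,-0.1],0,-1],[[0,-0.17,-0.1],0,-1],[[0,-0.17,-0.1],0,-1]])

```text
clock: 11.45
eef_pos: [566.5, 88.8, 94.6]
tool_rot: [0.2, 0.678, 0.682, 0.187]
contact_force: [3.3, 0.5, 10.4]
grip_width: 0.007
finger_force: 4.2
```

```bash
python3 d.py 545 89 93
```

```text
11.45 [-0.153  0.424 -0.177  2.271  1.901  0.255 -2.134] [566.5  88.8  94.6] [ 3.3  0.5 10.4]
[[-0.     0.85   0.526]
 [ 1.     0.01  -0.015]
 [-0.018  0.526 -0.85 ]]
units [ 0.01 -0.48 -0.25] tip [578.   88.5  75.9]
```

Call:
drive_tool(steps=[[[0,0.02,-0.04],0,-1],[[0,-0.08,-0.06],0,-1],[[0,-0.08,-0.06],0,-1]])

```text
clock: 11.75
eef_pos: [556.2, 88.8, 94.9]
tool_rot: [0.198, 0.679, 0.683, 0.186]
contact_force: [3.0, 1.1, 5.2]
grip_width: 0.004
finger_force: 3.1
```

Call:
drive_tool(steps=[[[0,-0.07,-0.04],0,-1],[[0,-0.05,-0.03],0,-1]])

```text
clock: 11.95
eef_pos: [550.6, 88.9, 94.8]
tool_rot: [0.198, 0.678, 0.683, 0.186]
contact_force: [3.2, 1.3, 7.9]
grip_width: -0.0
finger_force: 3.6
```

Call:
drive_tool(steps=[[[0,-0.04,-0.03],0,-1],[[0,-0.04,-0.03],0,-1]])

```text
clock: 12.15
eef_pos: [546.4, 88.8, 94.9]
tool_rot: [0.197, 0.679, 0.683, 0.186]
contact_force: [3.5, 2.3, 5.5]
grip_width: 0.007
finger_force: 3.0
```

Call:
drive_tool(steps=[[[0,-0.04,-0.03],0,-1],[[0,-0.04,-0.03],0,-1]])

```text
clock: 12.35
eef_pos: [544.7, 88.4, 96.2]
tool_rot: [0.199, 0.678, 0.682, 0.186]
contact_force: [14.5, 1.1, 0.6]
grip_width: 0.002
finger_force: 5.7
```

```bash
python3 s.py
```

```text
12.35 [-0.144  0.399 -0.204  2.315  1.927  0.273 -2.176] [544.7  88.4  96.2] [14.5  1.1  0.6]
[[ 0.     0.851  0.525]
 [ 1.     0.01  -0.016]
 [-0.019  0.525 -0.851]]
```

Call:
drive_tool(steps=[[[0,0.16,0.06],0,-1],[[0,0.2,0.06],0,-1],[[0,0.2,-0.2],0,-1],[[0,0.4,-0.6],0,-1],[[0,0.5,-0.8],0,-1],[[0,0.5,-0.8],0,-1],[[0,0.5,-0.8],0,-1],[[0,0.5,-0.8],0,-1]])

```text
clock: 13.15
eef_pos: [561.2, 87.5, 234.4]
tool_rot: [0.201, 0.68, 0.681, 0.18]
contact_force: [0.3, 0.1, -0.4]
grip_width: 0.004
finger_force: 0.0
```

```bash
python3 s.py; python3 -c "
from h import *
cv2.imwrite('pics/t2.png',cv2.resize(snapshot('top')[155:283,250:410],None,fx=4.5,fy=4.5,interpolation=cv2.INTER_CUBIC))"
```

```text
13.15 [-0.028  0.152 -0.311  2.18   0.693  0.382 -0.915] [561.2  87.5 234.4] [ 0.3  0.1 -0.4]
[[ 0.007  0.855  0.519]
 [ 1.     0.01  -0.03 ]
 [-0.03   0.519 -0.854]]
```

View pics/t2.png

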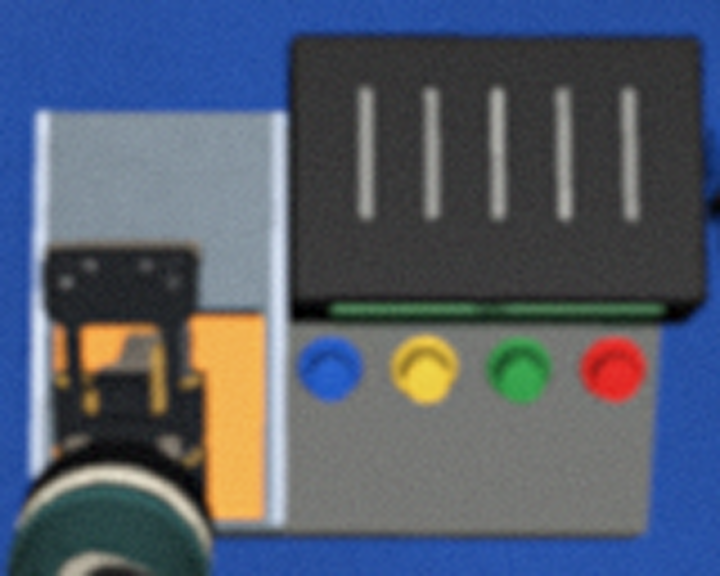

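Call:
drive_tool(steps=[[[0,0,-1],-0.15,-1],[[0,0,-1],-0.19,-1],[[0,0,-1],-0.19,-1],[[0,0,0],-0.19,-1],[[0,0,0],-0.19,-1],[[0,0,0],-0.19,-1],[[0,0,0],-0.19,-1],[[0,0,0],-0.19,-1],[[0,0,0],-0.19,-1],[[0,0,0],-0.19,-1]])

```text
clock: 14.2
eef_pos: [510.5, 89.1, 320.7]
tool_rot: [0.272, 0.083, 0.959, 0.007]
contact_force: [0.0, -0.7, 0.3]
grip_width: 0.008
finger_force: 0.0
```

```bash
cat > k.py <<'E'
import sys
from h import *
exec(open('s.py').read())
ty=float(sys.argv[1]); hgt=float(sys.argv[2])   # key y on tester, tip height along key axis
T=np.array([617.05,-16.6,0]); Z=R.from_euler('z',-.0087)
ax=Z.apply([-.5,0,.866]); M=rot(s).as_matrix()
b=T+Z.apply([-30,ty,81]); tip=s['eef_pos']+22*M[:,2]
g=(tip-b)@ax; off=tip-b-g*ax
print("tip height",g.round(1),"lateral off world",off.round(1))
print("units to go",(M.T@(b+hgt*ax-tip)/40).round(3),"force along",(s['contact_force']@ax).round(2))
E
python3 k.py 17 100
```

```text
14.2 [-0.007 -0.068 -0.34   2.174  0.369  0.551  0.776] [510.5  89.1 320.7] [ 0.  -0.7  0.3]
[[-0.838  0.156  0.523]
 [ 0.164  0.986 -0.033]
 [-0.52   0.058 -0.852]]
tip height 224.3 lateral off world [47.  86.8 26.7]
units to go [ 1.072 -2.288  3.131] force along 0.26
```

Call:
drive_tool(steps=[[[0,0,0],-0.12,-1],[[0,0,0],-0.12,-1],[[0.3,-0.6,0],0,-1],[[0.3,-0.6,0],0,-1],[[0.3,-0.5,0],0,-1],[[0.3,-0.4,0],0,-1],[[0,0,0],0,-1]])

```text
clock: 14.9
eef_pos: [468.0, 2.6, 297.8]
tool_rot: [0.271, -0.002, 0.963, -0.018]
contact_force: [-0.1, -1.0, 0.2]
grip_width: 0.004
finger_force: 0.0
```

```bash
python3 k.py 17 45
```

```text
14.9 [ 0.022 -0.163 -0.154  2.314  0.182  0.456  1.297] [468.    2.6 297.8] [-0.1 -1.   0.2]
[[-0.854  0.005  0.521]
 [-0.015  0.999 -0.034]
 [-0.521 -0.037 -0.853]]
tip height 225.4 lateral off world [5.  0.2 2.9]
units to go [0.254 0.134 4.503] force along 0.28
```

Call:
drive_tool(steps=[[[0.05,0.03,0.8],0,-1],[[0.05,0.03,0.8],0,-1],[[0.05,0.03,0.8],0,-1],[[0.05,0.03,0.6],0,-1],[[0.05,0.02,0.5],0,-1],[[0,0,0.4],0,-1],[[0,0,0.3],0,-1],[[0,0,0],0,-1]])

```text
clock: 15.7
eef_pos: [548.3, 5.5, 152.1]
tool_rot: [0.271, -0.005, 0.962, -0.018]
contact_force: [-0.6, -0.8, 0.2]
grip_width: 0.006
finger_force: 0.0
```

```bash
python3 k.py 17 25; python3 -c "
from h import *
cv2.imwrite('pics/w2.png',snapshot('wrist'))"
```

```text
15.7 [ 0.054  0.261 -0.199  2.304  1.322  0.151  0.179] [548.3   5.5 152.1] [-0.6 -0.8  0.2]
[[-0.853  0.     0.521]
 [-0.019  0.999 -0.032]
 [-0.521 -0.037 -0.853]]
tip height 59.1 lateral off world [2.1 3.9 1.2]
units to go [ 0.082 -0.073  0.852] force along 0.45
```

View pics/w2.png

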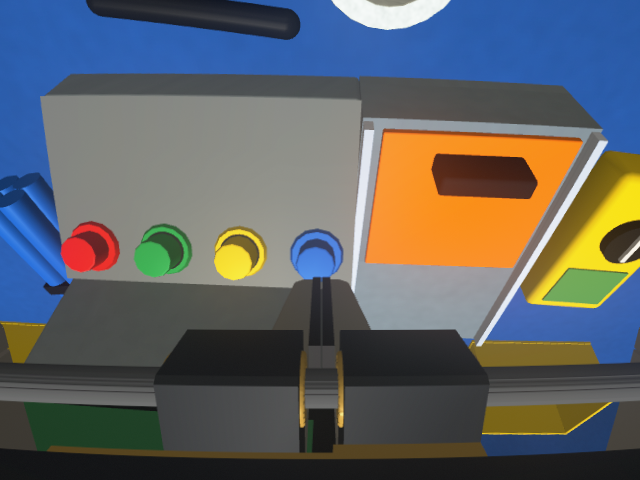

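```bash
python3 - <<'E'
from h import *
s=state();c=get_calibration("wrist");M=rot(s).as_matrix();C=c["tool_from_camera"]
px=np.array([[317,255],[240,253.5],[163,249.5],[92,246.5]],float)
n=cv2.undistortPoints(px[:,None],c["K"],c["dist"])[:,0]
d=(M@C[:3,:3]@np.c_[n,np.ones(4)].T).T; o=s['eef_pos']+M@C[:3,3]
Zi=R.from_euler('z',.0087); T=np.array([617.05,-16.6,0])
o=Zi.apply(o-T); d=Zi.apply(d); nn=np.array([-.5,0,.866]); p0=np.array([-30,0,81])+2*nn
for di in d: print((o+di*((p0-o)@nn/(di@nn))).round(1))
E
```

```text
[-30.2  15.9  83.2]
[-29.6 -32.6  83.5]
[-30.4 -82.3  83.1]
[ -30.7 -129.8   82.9]
```

Call:
drive_tool(steps=[[[0.03,-0.03,0.3],0,-1],[[0.03,-0.03,0.3],0,-1],[[0.02,-0.03,0.2],0,-1],[[0,0,0],0,-1]])

```text
clock: 16.15
eef_pos: [562.4, -0.2, 125.0]
tool_rot: [0.272, -0.004, 0.962, -0.018]
contact_force: [-0.5, -0.1, 0.9]
grip_width: 0.004
finger_force: 0.0
```

```bash
python3 k.py 16 23
```

```text
16.15 [ 0.1    0.343 -0.235  2.287  1.751  0.166 -0.227] [ 5.624e+02 -2.000e-01  1.250e+02] [-0.5 -0.1  0.9]
[[-0.852  0.002  0.523]
 [-0.018  0.999 -0.033]
 [-0.523 -0.038 -0.851]]
tip height 28.5 lateral off world [ 1.  -0.7  0.6]
units to go [0.033 0.021 0.137] force along 1.04
```

Centred on the blue key. Now I'll feel down for it.

Call:
drive_tool(steps=[[[0.02,0,0.05],0,-1],[[0,0,0.05],0,-1],[[0,0,0.05],0,-1],[[0,0,0.05],0,-1]])

```text
clock: 16.55
eef_pos: [566.5, -0.5, 118.5]
tool_rot: [0.273, -0.004, 0.962, -0.019]
contact_force: [0.2, 0.5, 0.3]
grip_width: 0.001
finger_force: 0.2
```

Call:
drive_tool(steps=[[[0,0,0.03],0,-1],[[0,0,0.03],0,-1]])

```text
clock: 16.75
eef_pos: [567.7, -0.5, 116.3]
tool_rot: [0.273, -0.004, 0.962, -0.019]
contact_force: [-0.5, 1.5, 2.7]
grip_width: 0.005
finger_force: 1.3
```

```bash
python3 k.py 16 15
```

```text
16.75 [ 0.137  0.374 -0.276  2.278  1.842  0.189 -0.308] [ 5.677e+02 -5.000e-01  1.163e+02] [-0.5  1.5  2.7]
[[-0.851  0.002  0.525]
 [-0.018  0.999 -0.033]
 [-0.524 -0.038 -0.851]]
tip height 18.3 lateral off world [ 1.3 -1.   0.7]
units to go [0.038 0.028 0.082] force along 2.57
```

Call:
drive_tool(steps=[[[0,0,0.03],0,-1],[[0,0,0.03],0,-1]])

```text
clock: 16.95
eef_pos: [568.9, -0.5, 114.2]
tool_rot: [0.273, -0.004, 0.962, -0.018]
contact_force: [-1.1, 0.1, 2.8]
grip_width: 0.001
finger_force: 2.1
```

Call:
drive_tool(steps=[[[0,0,0.03],0,-1]])

```text
clock: 17.05
eef_pos: [569.5, -0.6, 113.2]
tool_rot: [0.273, -0.004, 0.962, -0.018]
contact_force: [-2.8, 2.0, 4.1]
grip_width: 0.007
finger_force: 2.5
```

```bash
python3 k.py 16 15
```

```text
17.05 [ 0.148  0.385 -0.288  2.275  1.865  0.196 -0.327] [569.5  -0.6 113.2] [-2.8  2.   4.1]
[[-0.851  0.002  0.524]
 [-0.019  0.999 -0.033]
 [-0.524 -0.038 -0.851]]
tip height 14.7 lateral off world [ 1.2 -1.   0.7]
units to go [ 0.034  0.026 -0.008] force along 4.96
```

Call:
drive_tool(steps=[[[0,0,0.015],0,-1],[[0,0,0],0,-1],[[0,0,0],0,-1],[[0,0,0],0,-1],[[0,0,0],0,-1]])

```text
clock: 17.55
eef_pos: [569.8, -0.6, 112.7]
tool_rot: [0.272, -0.004, 0.962, -0.018]
contact_force: [-2.3, 1.8, 4.8]
grip_width: 0.005
finger_force: 2.7
```

```bash
python3 k.py 16 35; python3 -c "
from h import *
print(state()['finger_force'])"
```

```text
17.55 [ 0.149  0.387 -0.29   2.274  1.868  0.197 -0.33 ] [569.8  -0.6 112.7] [-2.3  1.8  4.8]
[[-0.851  0.002  0.524]
 [-0.018  0.999 -0.033]
 [-0.524 -0.038 -0.851]]
tip height 14.2 lateral off world [ 1.2 -1.   0.7]
units to go [ 0.019  0.011 -0.522] force along 5.31
2.734934356994927
```

Call:
drive_tool(steps=[[[0,0,-0.1],0,-1],[[0,0,-0.2],0,-1],[[0,0,-0.3],0,-1],[[0,0,0],0,-1],[[0,-0.4,0],0,-1],[[0,-0.4,0],0,-1],[[0,-0.37,0],0,-1],[[0,0,0],0,-1],[[0,0,0],0,-1]])

```text
clock: 18.45
eef_pos: [556.9, -47.2, 134.4]
tool_rot: [0.272, -0.003, 0.962, -0.019]
contact_force: [0.3, 0.0, -0.9]
grip_width: 0.006
finger_force: 0.0
```

```bash
python3 k.py -32 25
```

```text
18.45 [ 3.730e-01  3.390e-01 -4.100e-01  2.282e+00  1.646e+00  1.560e-01
 -2.000e-03] [556.9 -47.2 134.4] [ 0.3  0.  -0.9]
[[-0.852  0.003  0.524]
 [-0.017  0.999 -0.034]
 [-0.523 -0.037 -0.851]]
tip height 39.1 lateral off world [1.3 0.3 0.7]
units to go [0.046 0.004 0.353] force along -0.88
```

Call:
drive_tool(steps=[[[0.02,0,0.15],0,-1],[[0.02,0,0.1],0,-1],[[0,0,0.08],0,-1],[[0,0,0.05],0,-1]])

```text
clock: 18.85
eef_pos: [563.8, -46.3, 120.7]
tool_rot: [0.272, -0.005, 0.962, -0.018]
contact_force: [0.3, 1.0, -0.2]
grip_width: 0.002
finger_force: 0.0
```

Call:
drive_tool(steps=[[[0,0,0.03],0,-1],[[0,0,0.03],0,-1]])

```text
clock: 19.05
eef_pos: [565.0, -47.1, 119.0]
tool_rot: [0.272, -0.004, 0.962, -0.019]
contact_force: [0.0, -0.2, 0.1]
grip_width: 0.005
finger_force: 0.0
```

Call:
drive_tool(steps=[[[0,0,0.03],0,-1],[[0,0,0.03],0,-1]])

```text
clock: 19.25
eef_pos: [566.2, -47.1, 117.0]
tool_rot: [0.273, -0.004, 0.962, -0.018]
contact_force: [-2.1, 0.1, 1.4]
grip_width: 0.004
finger_force: 1.2
```

```bash
python3 k.py -32 15
```

```text
19.25 [ 0.423  0.403 -0.472  2.267  1.828  0.2   -0.162] [566.2 -47.1 117. ] [-2.1  0.1  1.4]
[[-0.851  0.001  0.524]
 [-0.019  0.999 -0.033]
 [-0.524 -0.038 -0.851]]
tip height 19.5 lateral off world [0.7 0.4 0.4]
units to go [ 0.024 -0.006  0.112] force along 2.29
```

Call:
drive_tool(steps=[[[0,0,0.03],0,-1],[[0,0,0.03],0,-1],[[0,0,0.025],0,-1]])

```text
clock: 19.55
eef_pos: [567.9, -47.2, 114.1]
tool_rot: [0.272, -0.004, 0.962, -0.018]
contact_force: [-4.0, 1.2, 4.2]
grip_width: 0.003
finger_force: 2.3
```

```bash
python3 k.py -32 15
```

```text
19.55 [ 0.43   0.414 -0.481  2.264  1.847  0.208 -0.177] [567.9 -47.2 114.1] [-4.   1.2  4.2]
[[-0.852  0.001  0.524]
 [-0.019  0.999 -0.033]
 [-0.524 -0.038 -0.851]]
tip height 16.1 lateral off world [0.7 0.3 0.4]
units to go [ 0.022 -0.007  0.026] force along 5.61
```

Call:
drive_tool(steps=[[[0,0,0.025],0,-1],[[0,0,0],0,-1],[[0,0,0],0,-1],[[0,0,0],0,-1],[[0,0,0],0,-1]])

```text
clock: 20.05
eef_pos: [568.4, -47.3, 113.2]
tool_rot: [0.272, -0.004, 0.962, -0.018]
contact_force: [-3.6, 3.4, 4.5]
grip_width: 0.004
finger_force: 2.7
```

```bash
python3 k.py -32 15
```

```text
20.05 [ 0.432  0.417 -0.484  2.263  1.852  0.21  -0.181] [568.4 -47.3 113.2] [-3.6  3.4  4.5]
[[-0.852  0.001  0.524]
 [-0.019  0.999 -0.033]
 [-0.524 -0.038 -0.851]]
tip height 15.1 lateral off world [0.7 0.3 0.4]
units to go [ 0.02  -0.007  0.002] force along 5.72
```

Call:
drive_tool(steps=[[[0,0,-0.1],0,-1],[[0,0,-0.2],0,-1],[[0,0,-0.25],0,-1],[[0,0,0],0,-1],[[0,-0.4,0],0,-1],[[0,-0.4,0],0,-1],[[0,-0.4,0],0,-1],[[0,0,0],0,-1],[[0,0,0],0,-1]])

```text
clock: 20.95
eef_pos: [556.8, -95.4, 133.4]
tool_rot: [0.272, -0.003, 0.962, -0.019]
contact_force: [0.3, 0.1, 0.0]
grip_width: 0.009
finger_force: 0.0
```

```bash
python3 k.py -80 25
```

```text
20.95 [ 0.632  0.382 -0.572  2.259  1.595  0.158  0.179] [556.8 -95.4 133.4] [0.3 0.1 0. ]
[[-0.852  0.004  0.524]
 [-0.017  0.999 -0.034]
 [-0.524 -0.038 -0.851]]
tip height 38.2 lateral off world [1.1 0.1 0.6]
units to go [0.04  0.009 0.329] force along -0.13
```

Call:
drive_tool(steps=[[[0.02,0,0.15],0,-1],[[0.02,0,0.1],0,-1],[[0,0,0.07],0,-1],[[0,0,0.05],0,-1]])

```text
clock: 21.35
eef_pos: [563.4, -94.4, 120.1]
tool_rot: [0.272, -0.005, 0.962, -0.018]
contact_force: [-0.5, -0.9, -0.4]
grip_width: 0.004
finger_force: 0.0
```

Call:
drive_tool(steps=[[[0,0,0.03],0,-1],[[0,0,0.03],0,-1]])

```text
clock: 21.55
eef_pos: [564.6, -94.9, 118.3]
tool_rot: [0.272, -0.005, 0.962, -0.018]
contact_force: [-0.2, 0.8, 2.1]
grip_width: 0.004
finger_force: 0.8
```

Call:
drive_tool(steps=[[[0,0,0.03],0,-1],[[0,0,0.03],0,-1]])

```text
clock: 21.75
eef_pos: [565.8, -94.9, 116.3]
tool_rot: [0.272, -0.005, 0.962, -0.018]
contact_force: [-2.2, 2.5, 3.2]
grip_width: 0.006
finger_force: 1.6
```

```bash
python3 k.py -80 15
```

```text
21.75 [ 0.661  0.447 -0.617  2.246  1.778  0.203  0.021] [565.8 -94.9 116.3] [-2.2  2.5  3.2]
[[-0.851  0.001  0.524]
 [-0.019  0.999 -0.033]
 [-0.524 -0.038 -0.851]]
tip height 18.9 lateral off world [0.4 0.6 0.2]
units to go [ 0.014 -0.012  0.097] force along 3.9
```

Call:
drive_tool(steps=[[[0,0,0.03],0,-1],[[0,0,0.03],0,-1]])

```text
clock: 21.95
eef_pos: [567.0, -95.0, 114.2]
tool_rot: [0.272, -0.005, 0.962, -0.018]
contact_force: [-3.8, 2.8, 2.8]
grip_width: 0.0
finger_force: 2.4
```

Call:
drive_tool(steps=[[[0,0,0.02],0,-1],[[0,0,0],0,-1],[[0,0,0],0,-1],[[0,0,0],0,-1],[[0,0,0],0,-1]])

```text
clock: 22.45
eef_pos: [567.4, -95.4, 113.5]
tool_rot: [0.272, -0.004, 0.962, -0.018]
contact_force: [-3.4, 2.6, 3.7]
grip_width: 0.001
finger_force: 2.7
```

Same level as the others. I'll release and back off along the key axis.

Call:
drive_tool(steps=[[[0,0,-0.1],0,-1],[[0,0,-0.2],0,-1],[[0,0,-0.4],0,-1],[[0,0,-0.7],0,-1],[[0,0,-0.8],0,-1],[[0,0,-0.8],0,-1],[[0,0,-0.5],0,-1],[[0,0,0],0,-1],[[0,0,0],0,-1],[[0,0,0],0,-1]])

```text
clock: 23.45
eef_pos: [508.2, -94.4, 211.1]
tool_rot: [0.273, -0.002, 0.962, -0.02]
contact_force: [0.6, -0.0, -0.6]
grip_width: 0.005
finger_force: 0.0
```

```bash
python3 s.py; python3 -c "
from h import *
cv2.imwrite('pics/w3.png',snapshot('wrist'))"
```

```text
23.45 [ 1.195  0.246 -1.126  2.284  0.788  0.259  1.   ] [508.2 -94.4 211.1] [ 0.6 -0.  -0.6]
[[-0.851  0.008  0.525]
 [-0.014  0.999 -0.037]
 [-0.525 -0.039 -0.85 ]]
```

View pics/w3.png

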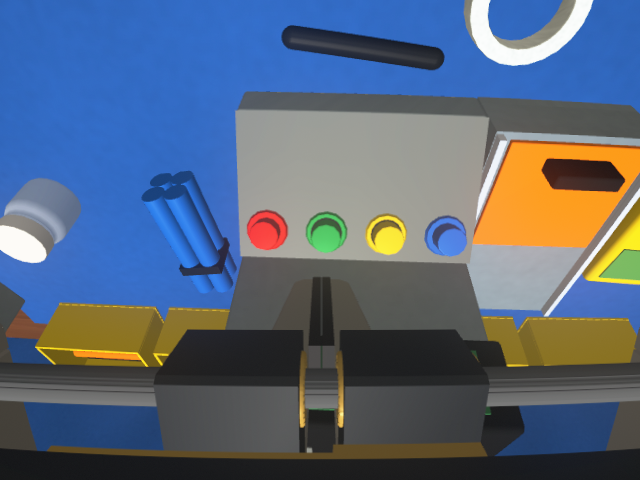

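The wrist view shows all four keys up (red 267,231; green 326,232; yellow 386,235; blue 446,237), the cover shut, and nothing touched.

```bash
python3 -c "
from plant import *
print(hand_in())"
```

```text
the job is handed in; nothing more can be done
None
```

I slid the cover home to its stop, pressed blue, yellow and green in that order at about 5 to 6 N each with a half-second hold, and handed in at about 23.5 s; no verdict came back.

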